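# Stand the fallen indicator stand over the hidden rail of the tester's cover

### The arm

A 7-joint arm with a two-finger parallel gripper is mounted at the origin on the work surface. World frame = base frame: x ahead of the robot, y to its left, z up, the work surface at z = 0. Lengths are in m, angles in rad, forces in N, time in s.
With the tool pointing down it reaches from about 0.4 to 0.85 m from the base axis. Payload 10.4 kg.
Tool frame: the origin (TCP) lies between the finger pads; the fingertips stand 22 mm ahead of it and the grasp point (between the pads) lies 3 mm ahead of it (r.nose_length is the distance from the TCP to the fingertips, in m); z points along the fingers, y is the line along which they close (so a half turn about z gives the same grasp; the last joint's range is limited). The gripper opens to 87 mm and grips with 3 to 60 N. Pads are 19 mm wide; open, the fingers measure 117 mm over their backs; the gripper's body (75 mm by 190 mm) begins 51 mm behind the grasp point.
Start: joints at [-1.281, 0.332, -0.065, 1.46, 0.022, 1.35, -0.088], TCP at [0.192, 0.595, 0.245] pointing down, gripper open.
Joint ranges: [-2.6, 2.6], [-0.5, 2.12], [-1.47, 1.34], [0.16, 2.42], [-1.27, 4.41], [0.06, 2.06], [-2.6, 2.6]. Speed limits (rad/s): [2.22, 2.22, 2.79, 2.79, 3.14, 3.14, 3.14].

### API

Orientations are given as a unit quaternion [x, y, z, w].
In Python, from bench import readout, cams, r gives the robot as it stands. The module is installed in compiled form; this text tells all that it offers.
- The arm moves only by the tool step_arm, never from a script. Its argument "deltas" is a list that holds one entry, the list of rows, each a list of 7 numbers: the turn, a rotation vector about the tool's x, y, z in rad, then the shift along the tool's x, y, z in m, then the opening in per cent of the stroke, from 0 (shut) to 100 (fully open). A call has 1 to 20 rows; each row is the pose to reach, as a shift and turn from the pose commanded when the call began, along the tool's axes at that moment; what a row does not reach only later rows make up. A row lasts 1/8 s, in which the tool goes at most 62.5 mm and 10.7 degrees, less where a joint would pass 70% of its speed; a pose out of reach is approached as far as the arm can. A call with a gripper value outside its range is refused whole. The fingers move at their own pace and stop on an object; "squeeze" is the grip in N (left out, the last holds). Time passes only in rows, so rows that repeat a pose let the fingers close. It gives the time, the measured TCP pose, the force, the opening and the grip force at its end, in the units of the state.
- readout.read_state(): the state, without advancing time (a new reading comes with each control period).
- cams.camera(name): name is "scene" or "top" or "wrist"; returns a dict with "img" (400x640x3 uint8, red, green, blue), "fx", "fy", "cx", "cy" (pixels), "origin" and "rotation" of the camera in the world; the wrist camera has in their place "T_tool_cam" (4x4, takes a point from camera to tool coordinates, whose origin is the TCP and whose axes are the flange's). Camera axes: x right, y up, looking along -z (the intrinsics and any distortion apply to the point x, -y, -z); pixel columns grow to the right and rows downward; lengths in m; the calibration is good to about 2 mm. A picture is of the moment at which its call begins: read the wrist's pose just before it. There is no depth.
- r.close_job(): hands the job in; it is judged then, once.
The state is a dict: "time": time; "joint_positions": joint angles; "joint_vel": joint speeds; "joint_torque": joint torques, N m; "ee_pos": TCP position; "eef_rot": TCP orientation; "ft_force": force on the tool from outside, world axes, zero at the start; "torque": the same for the moment, N m; "width": finger opening in m; "grip_force": force on a finger pad.
Only numpy, scipy, OpenCV 4.12 (cv2) and the standard library are available. Lean on these libraries where they do the work, as an engineer would, in place of code of your own. Each camera call takes 0.05 s, during which the arm holds its last target. There are 200 camera calls.

### The job

The thin sheet cover on the roundness tester is too springy to hold an indicator still, except right above the one rail hidden underneath it. First press gently along the cover with the fingers to feel where it turns stiff; then set the fallen indicator stand upright there and leave it standing free, its whole base on the sheet well away from the cover's rim, so that the sheet does not sag or lean under it. Press and set down gently and leave the loose gauges and the wooden case on the granite where they are.

Things in the scene. Friction and masses are not known exactly. Their poses are not given: they have to be found in the camera images.
- cover_mid (a point): Middle of the upper face of the thin light-grey sheet cover, 160 mm in x by 360 mm in y, 85 mm above the granite; y runs along it towards the turntable, z up. Hidden beneath, touching it, one rigid steel cross-rail 40 mm wide runs along x under its whole width, centre line anywhere from y = -75 to +75 mm. Round the sheet is a rigid white rim 1.5 mm higher (30 mm wide at the long sides, 10 at the ends).
- cover_end (a point): Middle of the sheet's short edge at the end away from the turntable, in its upper face. Pressed with 5 N at mid-width the sheet hardly gives above the rail (under 0.5 mm), about 1 mm at 30 mm and 2.5 mm at 45 mm from the rail's centre line, 2 mm (short span) to 7 mm (long span) midway between rail and end rim, and less again close to the end rims. It springs back. Over 80 N dents it.
- machine: White low housing holding the cover and, at its +y end, a black turntable with a threaded aluminium workpiece (top 230 mm high); fixed. Origin on the granite below cover_mid, same axes. It reaches 110 mm to either side in x, 190 mm to -y and 460 mm to +y; the turntable's axis is at y = 325 mm, its screws reach in to y = 215 mm.
- stand: Magnetic indicator stand, about 0.8 kg, mostly base: steel block 50 x 50 mm, 55 mm high; round post 12 mm thick up to 210 mm above the underside; clamp on the post at 98 to 122 mm with a rod to +x carrying a small indicator out to 85 mm. Origin: centre of the underside; z along the post to its top. It starts lying on the base's -y face, y up, post level, 25 mm above the granite.
- post_grip (a point): Point on the stand's post axis 185 mm above the underside, 25 mm below the post's top; axes as stand. The post is bare from 122 mm up.
- ring_gauge: Steel ring gauge, 70 mm outside diameter, 42 mm bore, 26 mm high, loose on the granite. Origin: centre of its underside. Leave it.
- master: Steel master cylinder on a foot, 48 mm wide at the foot, 85 mm tall, loose on the granite. Origin: centre of its underside. Leave it.
- case: Closed wooden gauge-block case 80 x 120 x 34 mm, loose on the granite. Origin: centre of its underside. Leave it.
Mind the look-alikes: they are no part of the job. Of the things that look like the stand, take the one that is farthest to the robot's right at the start.

How it is judged:
On the way, in this order (a step that is already met when the one before it is completed fails the run):
1. the sheet cover is pressed with the fingers (over 2 N) while the stand still lies on the granite (contact force between the fingers and machine above 2 N and x of the grasp point in the frame of cover_mid between -0.08 and 0.08 m and y of the grasp point in the frame of cover_mid between -0.18 and 0.18 m and angle between stand's own z axis and vertical above 1.2 rad), for 0.1 s.
2. the stand is brought upright (angle between stand's own z axis and vertical below 0.2 rad), for 0.1 s.
At the end, for the whole second after the job is handed in: The stand stands at rest on the sheet, upright within 2 degrees, its underside sunk no more than 1.5 mm below the unloaded sheet (which only the rail allows), the middle of its base within 45 mm of the cover's long middle line and within 105 mm of the cover's middle lengthwise (angle between stand's own z axis and vertical below 0.035 rad and z of stand in the frame of cover_mid between -0.0015 and 0.004 m and x of stand in the frame of cover_mid between -0.045 and 0.045 m and y of stand in the frame of cover_mid between -0.105 and 0.105 m and linear speed of stand below 0.01 m/s and angular speed of stand below 0.1 rad/s); the robot touches nothing.
It fails at once if the fingers press the machine with more than 80 N (dented sheet) (contact force between the fingers and machine above 80 N).
It fails at once if the stand is banged down on the machine with more than 100 N (contact force between stand and machine above 100 N).
It fails at once if a loose gauge or the case is moved more than 20 mm (distance of any of ring_gauge, master, case from where it was at the start of the episode above 0.02 m).
It also fails if it takes over 72 s, if anything falls off the work surface, if the arm or the gripper's body presses on something with over 40 N, if the wrist force passes 120 N, or if a joint passes its speed limit or range.

## Working session

There is one attempt and no reset: what is moved stays moved. The work goes in short steps, Python scripts to look and compute and a tool call to move; the robot and the scene stay as the last step left them, time stands still between calls to the robot, and variables do not carry over. Pictures are saved under pics/ and viewed, at most 10 in all, crops included, and the job is handed in when it is done.

Besides the shell and the picture viewer there is one more tool, called by a JSON object that holds its "op" and its "data", one argument or row to a line. step_arm: Moves the arm, as the interface text tells. Its arguments: {"type":"object","properties":{"deltas":{"type":"array"},"squeeze":{"type":"number"}},"required":["deltas"]}

```bash
mkdir -p pics
python3 - <<'E'
from bench import readout,cams,r
import cv2,numpy as np
print(readout.read_state()); print(r.nose_length)
for n in("scene","top"):
    c=cams.camera(n); cv2.imwrite(f"pics/{n}0.png",c["img"][:,:,::-1]); print(n,{k:np.round(v,4).tolist() for k,v in c.items() if k!="img"})
E
```

```text
{'time': 0.0, 'joint_positions': array([-1.28061356,  0.33284226, -0.06471115,  1.46091757,  0.02162003,
        1.34991486, -0.08852566]), 'joint_vel': array([ 1.32087463e-03, -7.60628866e-04,  1.46269262e-03,  6.15182881e-04,
       -1.13595849e-04,  3.06333212e-05, -4.83920430e-04]), 'joint_torque': array([ 9.51352831e-05, -6.23245597e+01,  2.45717238e-02, -3.89898419e+01,
       -6.14079041e-02,  3.97349638e-02,  1.54184836e-04]), 'ee_pos': array([0.19221326, 0.59434047, 0.24378379]), 'eef_rot': array([ 1.55749789e-01,  9.87796296e-01, -6.89541108e-04, -6.78270213e-05]), 'ft_force': array([ 0.13841457, -0.51039527,  0.27923877]), 'torque': array([ 0.05556277, -0.02578709,  0.03126247]), 'grip_force': 0.0, 'width': 0.08692307099041136}
0.022
scene {'fx': 519.5326, 'fy': 519.5326, 'cx': 319.8072, 'cy': 191.7046, 'origin': [1.6031, -0.1243, 1.0468], 'rotation': [0.3126, 0.2843, 0.5972, 0.6818]}
top {'fx': 400.6511, 'fy': 400.6511, 'cx': 318.3005, 'cy': 197.2718, 'origin': [0.386, 0.0362, 1.2711], 'rotation': [0.0179, -0.0234, -0.6989, 0.7146]}
```

View pics/scene0.png

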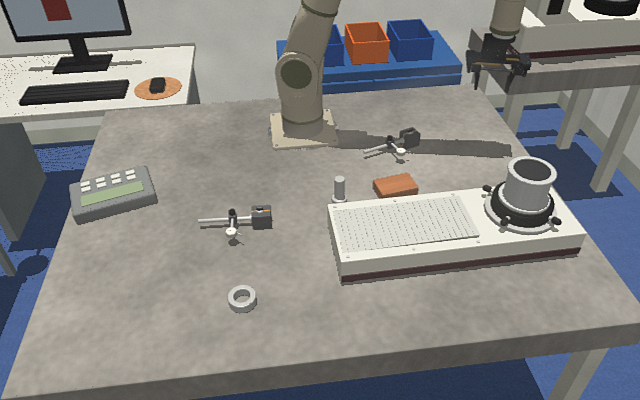

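View pics/top0.png

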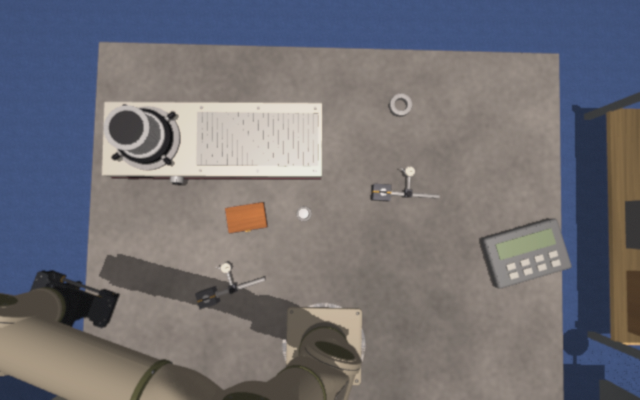

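The top view shows two stand look-alikes, one with its base at (381,192) and post to (439,197), the other with its base at (207,297) and post to (265,278). The robot's right is -y, which is image right, so (381,192) is the one meant. The ring gauge is at (401,104), the master at (303,213), the case at (246,217) and the cover spans (198..319, 111..167). I'll confirm with a crop.

```bash
cat > h.py <<'E'
import numpy as np,cv2
from bench import readout,cams,r
from scipy.spatial.transform import Rotation as R
def cam(n):
    c=cams.camera(n); c["R"]=R.from_quat(c["rotation"]).as_matrix() if n!="wrist" else None
    return c
def ray(c,u,v):
    d=np.array([(u-c["cx"])/c["fx"],-(v-c["cy"])/c["fy"],-1.]); return c["R"]@d
def onz(c,u,v,z):
    d=ray(c,u,v);o=np.array(c["origin"]);return o+d*(z-o[2])/d[2]
def proj(c,p):
    q=c["R"].T@(np.array(p)-c["origin"]);return c["cx"]-c["fx"]*q[0]/q[2],c["cy"]+c["fy"]*q[1]/q[2]
E
python3 - <<'E'
from h import *
c=cam("top");im=c["img"][:,:,::-1]
a=cv2.resize(im[95:210,190:450],None,fx=3,fy=3,interpolation=cv2.INTER_CUBIC)
cv2.imwrite("pics/crop1.png",a)
for n,u,v,z in[("base",381,192,.05),("tip",439,197,.03),("ind",409,171,.03),("s00",198,111,.085),("s10",319,112,.085),("s11",319,167,.085),("s01",197,167,.085),("ring",401,104,.026),("case",246,217,.034),("master",304,214,.085)]:
    print(n,onz(c,u,v,z).round(4))
s=cam("scene")
for n,u,v,z in [("s",333,226,.085),("s",345,249,.085),("s",478,240,.085),("s",455,196,.085),("tip",199,220,.025)]: print(n,onz(s,u,v,z).round(4))
E
```

```text
base [ 0.4779 -0.1639  0.05  ]
tip [ 0.4679 -0.3481  0.03  ]
ind [ 0.5471 -0.2539  0.03  ]
s00 [0.7062 0.3937 0.085 ]
s10 [0.7119 0.0313 0.085 ]
s11 [0.5458 0.0276 0.085 ]
s01 [0.5374 0.39   0.085 ]
ring [ 0.7601 -0.2276  0.026 ]
case [0.3926 0.2487 0.034 ]
master [0.4049 0.0689 0.085 ]
s [0.6108 0.0223 0.085 ]
s [0.6985 0.0404 0.085 ]
s [0.7146 0.3846 0.085 ]
s [0.5379 0.3824 0.085 ]
tip [ 0.4701 -0.3478  0.025 ]
```

View pics/crop1.png

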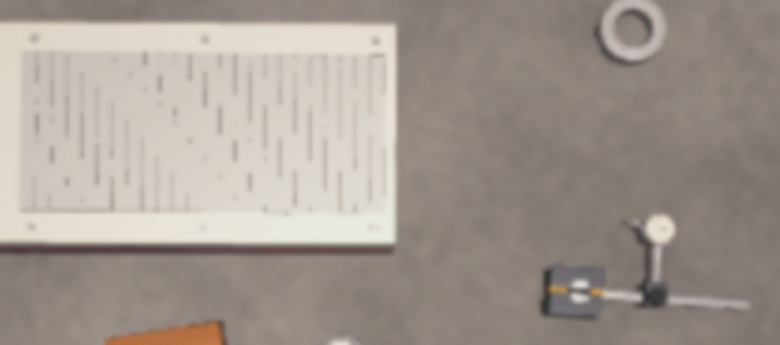

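The crop confirms it: dark base at (575,290), post to (748,305), rod and dial up to (660,230). Next I'll work out the cover pose and the first move.

```bash
cat >> h.py <<'E'
def tool(p,yaw_vec=None):
    """shift in tool axes from now to TCP position p; turn about tool z so that tool y is along +-yaw_vec"""
    s=readout.read_state();T=R.from_quat(s["eef_rot"]).as_matrix()
    d=T.T@(np.array(p)-s["ee_pos"]); a=0
    if yaw_vec is not None:
        w=T.T@np.array([*yaw_vec,0]); a=np.arctan2(-w[0],w[1]); a=(a+np.pi/2)%np.pi-np.pi/2
    return d.round(4),round(a,4)
E
python3 - <<'E'
from h import *
c=cam("top")
P=[onz(c,190+u/3,95+v/3,.085) for u,v in [(21,52),(386,55),(386,212),(22,211)]]
m=np.mean(P,axis=0);y=(P[0]+P[3]-P[1]-P[2])/2
print(np.round(P,4),m,np.linalg.norm(y),y/np.linalg.norm(y))
y/=np.linalg.norm(y)
s=readout.read_state();print(R.from_quat(s["eef_rot"]).as_matrix().round(3))
print(tool(m+[0,0,.04],(1,0)))
E
```

```text
[[0.702  0.3966 0.085 ]
 [0.7078 0.0322 0.085 ]
 [0.5497 0.0287 0.085 ]
 [0.5424 0.3893 0.085 ]] [0.62551199 0.2116789  0.085     ] 0.36251297046716113 [-0.01806947  0.99983673  0.        ]
[[-0.951  0.308 -0.   ]
 [ 0.308  0.951 -0.001]
 [-0.    -0.001 -1.   ]]
(array([-0.53  , -0.2309,  0.1193]), np.float64(1.258))
```

{"op": "step_arm", "data": {
  "deltas": [
    [[0,0,1.258,-0.53,-0.231,0.03,0],[0,0,1.258,-0.53,-0.231,0.03,0],[0,0,1.258,-0.53,-0.231,0.03,0],[0,0,1.258,-0.53,-0.231,0.03,0],[0,0,1.258,-0.53,-0.231,0.03,0],[0,0,1.258,-0.53,-0.231,0.03,0],[0,0,1.258,-0.53,-0.231,0.03,0],[0,0,1.258,-0.53,-0.231,0.03,0],[0,0,1.258,-0.53,-0.231,0.03,0],[0,0,1.258,-0.53,-0.231,0.03,0],[0,0,1.258,-0.53,-0.231,0.11,0],[0,0,1.258,-0.53,-0.231,0.118,0],[0,0,1.258,-0.53,-0.231,0.118,0]]
  ],
  "squeeze": 5
}}

```text
time: 1.88
ee_pos: [0.6238, 0.2123, 0.1244]
eef_rot: [0.707, 0.707, -0.002, -0.001]
ft_force: [0.2, -0.0, 0.3]
width: -0.0
grip_force: 0.0
```

{"op": "step_arm", "data": {
  "deltas": [
    [[0,0,0,0,0,0.014,0],[0,0,0,0,0,0.017,0],[0,0,0,0,0,0.018,0],[0,0,0,0,0,0.0185,0],[0,0,0,0,0,0.0185,0]]
  ]
}}

```text
time: 2.5
ee_pos: [0.6257, 0.2119, 0.1085]
eef_rot: [0.707, 0.707, 0.0, 0.0]
ft_force: [0.6, 0.7, 0.9]
width: 0.0006
grip_force: 0.1
```

{"op": "step_arm", "data": {
  "deltas": [
    [[0,0,0,0,0,0.001,0],[0,0,0,0,0,0.002,0],[0,0,0,0,0,0.003,0],[0,0,0,0,0,0.003,0],[0,0,0,0,0,0.003,0]]
  ]
}}

```text
time: 3.12
ee_pos: [0.6257, 0.2118, 0.1054]
eef_rot: [0.707, 0.707, 0.0, 0.0]
ft_force: [0.1, -0.0, 4.6]
width: 0.0002
grip_force: 2.3
```

{"op": "step_arm", "data": {
  "deltas": [
    [[0,0,0,0,0,-0.007,0],[0,0,0,0.035,0,-0.007,0],[0,0,0,0.035,0,-0.004,0],[0,0,0,0.035,0,-0.002,0],[0,0,0,0.035,0,-0.001,0],[0,0,0,0.035,0,-0.001,0],[0,0,0,0.035,0,-0.001,0]]
  ]
}}

```text
time: 4.0
ee_pos: [0.6256, 0.2462, 0.1062]
eef_rot: [0.707, 0.707, -0.0, 0.0]
ft_force: [-1.0, -1.8, 0.9]
width: 0.0008
grip_force: 0.7
```

{"op": "step_arm", "data": {
  "deltas": [
    [[0,0,0,0,0,-0.006,0],[0,0,0,-0.06,0,-0.006,0],[0,0,0,-0.07,0,-0.006,0],[0,0,0,-0.07,0,-0.003,0],[0,0,0,-0.07,0,-0.001,0],[0,0,0,-0.07,0,0,0],[0,0,0,-0.07,0,0,0],[0,0,0,-0.07,0,0,0]]
  ]
}}

```text
time: 5.0
ee_pos: [0.6255, 0.1784, 0.1073]
eef_rot: [0.706, 0.708, 0.0, -0.0]
ft_force: [-5.2, -2.5, 12.8]
width: 0.0003
grip_force: 6.5
```

{"op": "step_arm", "data": {
  "deltas": [
    [[0,0,0,0,0,-0.006,0],[0,0,0,-0.04,0,-0.006,0],[0,0,0,-0.05,0,-0.006,0],[0,0,0,-0.05,0,-0.003,0],[0,0,0,-0.05,0,-0.001,0],[0,0,0,-0.05,0,0,0],[0,0,0,-0.05,0,0,0],[0,0,0,-0.05,0,0,0]]
  ]
}}

```text
time: 6.0
ee_pos: [0.6255, 0.1285, 0.1067]
eef_rot: [0.706, 0.708, 0.0, -0.0]
ft_force: [-3.6, -0.5, 8.2]
width: 0.001
grip_force: 4.2
```

{"op": "step_arm", "data": {
  "deltas": [
    [[0,0,0,0,0,-0.005,0],[0,0,0,-0.014,0,-0.004,0],[0,0,0,-0.014,0,-0.002,0],[0,0,0,-0.014,0,0,0],[0,0,0,-0.014,0,0.0005,0],[0,0,0,-0.014,0,0.0005,0],[0,0,0,-0.014,0,0.0005,0]]
  ]
}}

```text
time: 6.88
ee_pos: [0.6257, 0.1127, 0.1057]
eef_rot: [0.707, 0.707, 0.0, 0.0]
ft_force: [-0.3, -3.6, 4.8]
width: 0.0005
grip_force: 2.3
```

{"op": "step_arm", "data": {
  "deltas": [
    [[0,0,0,0,0,-0.006,0],[0,0,0,0.04,0,-0.006,0],[0,0,0,0.08,0,-0.006,0],[0,0,0,0.083,0,-0.003,0],[0,0,0,0.083,0,-0.001,0],[0,0,0,0.083,0,0,0],[0,0,0,0.083,0,0,0],[0,0,0,0.083,0,0,0]]
  ]
}}

```text
time: 7.88
ee_pos: [0.6256, 0.1965, 0.1067]
eef_rot: [0.707, 0.707, 0.001, -0.001]
ft_force: [-2.8, 5.2, 7.8]
width: 0.0003
grip_force: 3.8
```

The rail's centre line is at y ≈ 0.1625, since presses at 0.113 and 0.212 give alike, as do those at 0.1285 and 0.1965. Next, the stand.

{"op": "step_arm", "data": {
  "deltas": [
    [[0,0,0,0,0,-0.05,30],[0,0,0,0,0,-0.1,100],[0,0,0.049,-0.52,-0.155,-0.1,100],[0,0,0.049,-0.52,-0.155,-0.1,100],[0,0,0.049,-0.52,-0.155,-0.1,100],[0,0,0.049,-0.52,-0.155,-0.1,100],[0,0,0.049,-0.52,-0.155,-0.1,100],[0,0,0.049,-0.52,-0.155,-0.1,100],[0,0,0.049,-0.52,-0.155,-0.1,100],[0,0,0.049,-0.52,-0.155,-0.1,100],[0,0,0.049,-0.52,-0.155,-0.1,100],[0,0,0.049,-0.52,-0.155,-0.1,100],[0,0,0.049,-0.52,-0.155,-0.07,100],[0,0,0.049,-0.52,-0.155,-0.06,100]]
  ],
  "squeeze": 20
}}

```text
time: 9.62
ee_pos: [0.4696, -0.3234, 0.164]
eef_rot: [0.724, 0.689, -0.0, -0.001]
ft_force: [-0.5, 0.6, 0.6]
width: 0.0872
grip_force: 0.0
```

Run:
```python
from h import *
s=readout.read_state();c=cam("wrist");cv2.imwrite("pics/w1.png",c["img"][:,:,::-1])
print(s["ee_pos"],s["eef_rot"],s["ft_force"],s["width"],s["joint_positions"].round(2));print(c["T_tool_cam"],c["fx"],c["cx"],c["cy"])
```

```text
[ 0.4696042  -0.32343362  0.16402049] [ 7.24314165e-01  6.89468922e-01 -2.08100465e-04 -1.24595475e-03] [-0.47459348  0.61098258  0.56530395] 0.08724800862943802 [-0.04  0.31  0.68  1.74 -0.21  1.16  0.65]
[[-5.34333367e-04  9.56291431e-01  2.92414798e-01  8.03428437e-02]
 [ 9.99999575e-01  7.30498464e-04 -5.61655161e-04  9.63683973e-05]
 [-7.50714578e-04  2.92414374e-01 -9.56291415e-01 -1.39339524e-01]
 [ 0.00000000e+00  0.00000000e+00  0.00000000e+00  1.00000000e+00]] 290.6781921032964 317.2868503830507 201.28551257144846
```

View pics/w1.png

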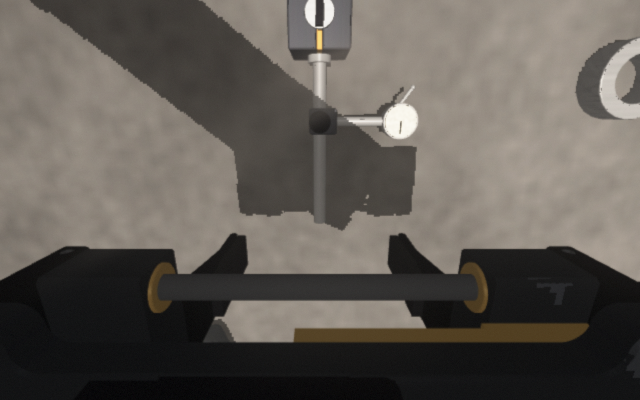

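The wrist view shows the post from the base's edge at (319,58) to its tip at (320,222), the clamp at (320,121) and the dial at (400,121); the post is centred between the fingers.

Run:
```python
from h import *
s=readout.read_state();c=cam("wrist");T=R.from_quat(s["eef_rot"]).as_matrix();M=c["T_tool_cam"]
o=s["ee_pos"]+T@M[:3,3]
for u,v,z in[(320,222,.028),(320,121,.04),(319.5,58,.05)]:
    d=T@M[:3,:3]@np.array([(u-c["cx"])/c["fx"],-(v-c["cy"])/c["fy"],-1.]);print((o+d*(z-o[2])/d[2]).round(4))
```

```text
[ 0.4709 -0.3487  0.028 ]
[ 0.4755 -0.2501  0.04  ]
[ 0.4773 -0.2018  0.05  ]
```

{"op": "step_arm", "data": {
  "deltas": [
    [[0,0,0,0,0.002,0.05,100],[0,0,0,0,0.002,0.1,100],[0,0,0,0,0.002,0.127,100],[0,0,0,0,0.002,0.136,100],[0,0,0,0,0.002,0.136,100],[0,0,0,0,0.002,0.136,50],[0,0,0,0,0.002,0.136,0],[0,0,0,0,0.002,0.136,0],[0,0,0,0,0.002,0.136,0],[0,0,0,0,0.002,0.136,0],[0,0,0,0,0.002,0.136,0],[0,0,0,0,0.002,0.136,0]]
  ],
  "squeeze": 20
}}

```text
time: 11.22
ee_pos: [0.4725, -0.3243, 0.0295]
eef_rot: [0.724, 0.69, 0.0, -0.0]
ft_force: [0.9, 0.1, 0.9]
width: 0.025
grip_force: 0.0
```

Still closing; wait a little.

{"op": "step_arm", "data": {
  "deltas": [
    [[0,0,0,0,0,0,0],[0,0,0,0,0,0,0],[0,0,0,0,0,0,0],[0,0,0,0,0,0,0]]
  ]
}}

```text
time: 11.72
ee_pos: [0.4724, -0.3243, 0.0295]
eef_rot: [0.724, 0.69, -0.0, -0.0]
ft_force: [-0.2, 0.3, 0.5]
width: 0.0108
grip_force: 20.0
```

{"op": "step_arm", "data": {
  "deltas": [
    [[0,0,0,0.005,0,-0.023,0],[0,0,0,0.013,0,-0.047,0],[0,0,0,0.024,0,-0.069,0],[0,0,0,0.037,0,-0.089,0],[0,0,0,0.054,0,-0.107,0],[0,0,0,0.072,0,-0.1235,0],[0,0,0,0.072,0,-0.1235,0]]
  ]
}}

```text
time: 12.6
ee_pos: [0.4768, -0.2513, 0.1538]
eef_rot: [0.723, 0.69, 0.001, 0.0]
ft_force: [0.3, 0.4, -1.0]
width: 0.0114
grip_force: 20.0
```

Run:
```python
from h import *
s=readout.read_state();print(s["ft_force"],s["torque"],s["width"])
c=cam("scene");cv2.imwrite("pics/s2.png",cv2.resize(c["img"][100:300,150:400,::-1],None,fx=2.5,fy=2.5))
```

```text
[ 0.33118235  0.43771853 -0.9590659 ] [-0.25519714  0.27732245  0.07632736] 0.011443063078944047
```

View pics/s2.png

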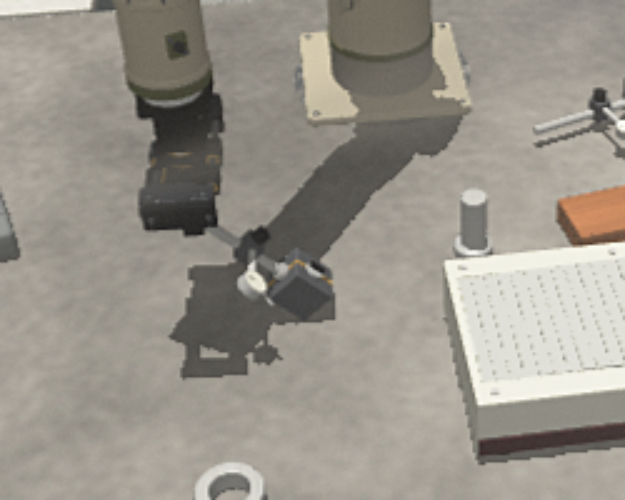

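The stand pivots on its edge at about 45°, base at crop (305,285), as planned. Continue the arc.

{"op": "step_arm", "data": {
  "deltas": [
    [[0,0,0,0.021,0,-0.013,0],[0,0,0,0.042,0,-0.024,0],[0,0,0,0.065,0,-0.032,0],[0,0,0,0.089,0,-0.037,0],[0,0,0,0.106,0,-0.039,0],[0,0,0,0.122,0,-0.038,0],[0,0,0,0.134,0,-0.038,0],[0,0,0,0.136,0,-0.042,0],[0,0,0,0.136,0,-0.05,0],[0,0,0,0.136,0,-0.06,0],[0,0,0,0.136,0,-0.06,0],[0,0,0,0.136,0,-0.06,0]]
  ]
}}

```text
time: 14.15
ee_pos: [0.4826, -0.1167, 0.213]
eef_rot: [0.724, 0.689, 0.0, -0.0]
ft_force: [0.3, -0.0, -7.6]
width: 0.0113
grip_force: 20.0
```

Run:
```python
from h import *
s=readout.read_state();print(s["ft_force"],s["torque"],s["width"])
c=cam("scene");cv2.imwrite("pics/s3.png",cv2.resize(c["img"][80:280,150:400,::-1],None,fx=3,fy=3))
```

```text
[ 0.25926582 -0.0442715  -7.60357244] [-0.24316811  0.0845158  -0.03403319] 0.011285116978868094
```

View pics/s3.png

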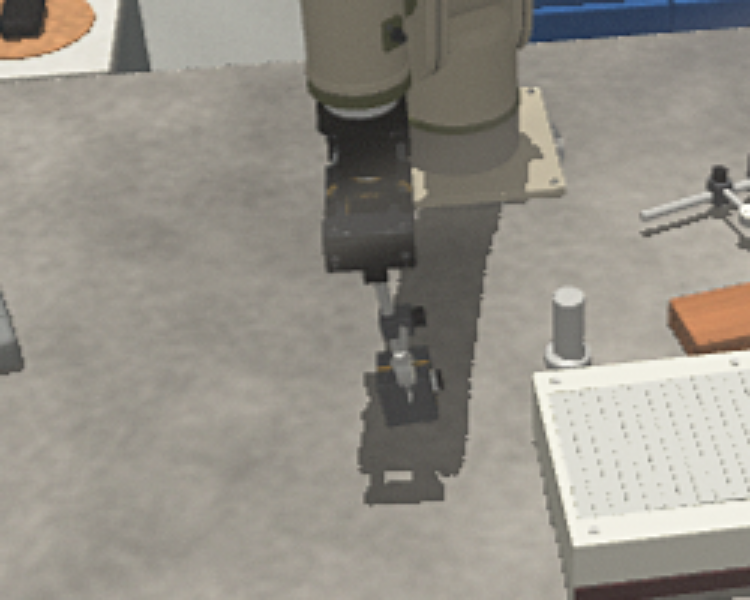

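{"op": "step_arm", "data": {
  "deltas": [
    [[0,0,0,0,0,-0.02,0],[0,0,0,0,0,-0.05,0],[0,0,0,0,0,-0.085,0],[0,0,0,0.015,0.007,-0.11,0],[0,0,0,0.04,0.018,-0.12,0],[0,0,0,0.07,0.032,-0.12,0],[0,0,0,0.105,0.048,-0.12,0],[0,0,0,0.14,0.064,-0.12,0],[0,0,0,0.175,0.08,-0.12,0],[0,0,0,0.21,0.095,-0.12,0],[0,0,0,0.24,0.109,-0.12,0],[0,0,0,0.263,0.119,-0.12,0],[0,0,0,0.278,0.126,-0.12,0],[0,0,0,0.285,0.129,-0.12,0],[0,0,0,0.285,0.129,-0.12,0],[0,0,0,0.285,0.129,-0.12,0]]
  ]
}}

```text
time: 16.2
ee_pos: [0.6255, 0.1605, 0.3333]
eef_rot: [0.725, 0.689, 0.0, 0.0]
ft_force: [0.0, -0.5, -7.1]
width: 0.0112
grip_force: 20.0
```

Run:
```python
from h import *
s=readout.read_state();print(s["ee_pos"],s["ft_force"],s["torque"],s["width"])
c=cam("scene");g=s["ee_pos"]-[0,0,.003]
for t in (-.15,0,.15): print(t,"edge55",np.round(proj(c,g+[0,.130*np.sin(t),-.130*np.cos(t)]),1),"under",np.round(proj(c,g+[0,.185*np.sin(t),-.185*np.cos(t)]),1))
print(proj(c,g))
cv2.imwrite("pics/s4.png",cv2.resize(c["img"][90:240,300:500,::-1],None,fx=4,fy=4,interpolation=cv2.INTER_CUBIC))
```

```text
[0.62546238 0.16052436 0.3333157 ] [ 0.01018398 -0.49925056 -7.06663946] [-0.27239043 -0.00521171  0.02197392] 0.011193811110144605
-0.15 edge55 [380.5 191.9] under [376.1 208.3]
0 edge55 [388.1 191.7] under [386.6 207.9]
0.15 edge55 [395.6 190.5] under [397.1 206.3]
(np.float64(391.9047854503549), np.float64(149.58166600506704))
```

View pics/s4.png

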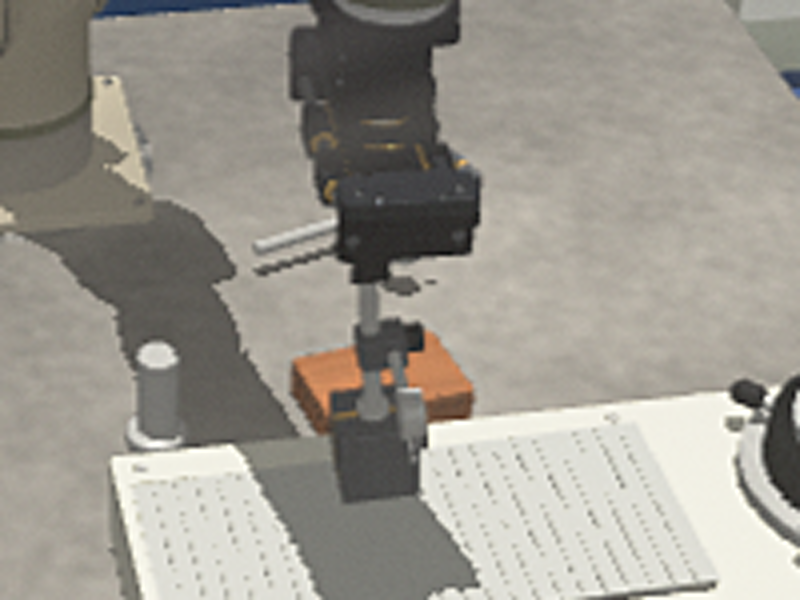

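The stand hangs about 0.11 rad off with its base towards +y: the post meets the base at (393.5,192), while upright would be (388,192). I'll level it by turning the tool.

{"op": "step_arm", "data": {
  "deltas": [
    [[0,-0.04,0,0.002,0,0.01,0],[0,-0.08,0,0.002,0,0.025,0],[0,-0.11,0,0.002,0,0.038,0],[0,-0.11,0,0.002,0,0.045,0],[0,-0.11,0,0.002,0,0.045,0],[0,-0.11,0,0.002,0,0.045,0]]
  ]
}}

```text
time: 17.0
ee_pos: [0.6259, 0.1634, 0.2887]
eef_rot: [0.723, 0.688, -0.039, 0.038]
ft_force: [0.8, -0.1, -7.6]
width: 0.0114
grip_force: 20.0
```

Run:
```python
from h import *
s=readout.read_state();print(s["ee_pos"],s["ft_force"],s["torque"],s["width"])
T=R.from_quat(s["eef_rot"]).as_matrix();print(T.round(3),"world -z 10mm in tool:",(T.T@[0,0,-.01]).round(5))
c=cam("scene");g=s["ee_pos"]+.003*T[:,2]
for t in (-.15,0,.15): print(t,"edge55",np.round(proj(c,g+[0,.130*np.sin(t),-.130*np.cos(t)]),1))
for x,y in((.025,-.025),(.025,.025)): print("under corner",proj(c,[g[0]+x,g[1]+y,g[2]-.185]))
cv2.imwrite("pics/s5.png",cv2.resize(c["img"][130:250,330:470,::-1],None,fx=5,fy=5,interpolation=cv2.INTER_CUBIC))
```

```text
[0.62592524 0.16335087 0.28871002] [ 0.76432523 -0.14756129 -7.64186511] [ 0.18287679  0.04415877 -0.02416311] 0.011367494792909714
[[ 0.05   0.999 -0.004]
 [ 0.993 -0.05  -0.109]
 [-0.109  0.001 -0.994]] world -z 10mm in tool: [ 1.09e-03 -1.00e-05  9.94e-03]
-0.15 edge55 [380.5 205.2]
0 edge55 [387.8 204.9]
0.15 edge55 [395.2 203.8]
under corner (np.float64(379.11670059862996), np.float64(227.88522341336142))
under corner (np.float64(397.8776435634914), np.float64(226.02514115185625))
```

View pics/s5.png

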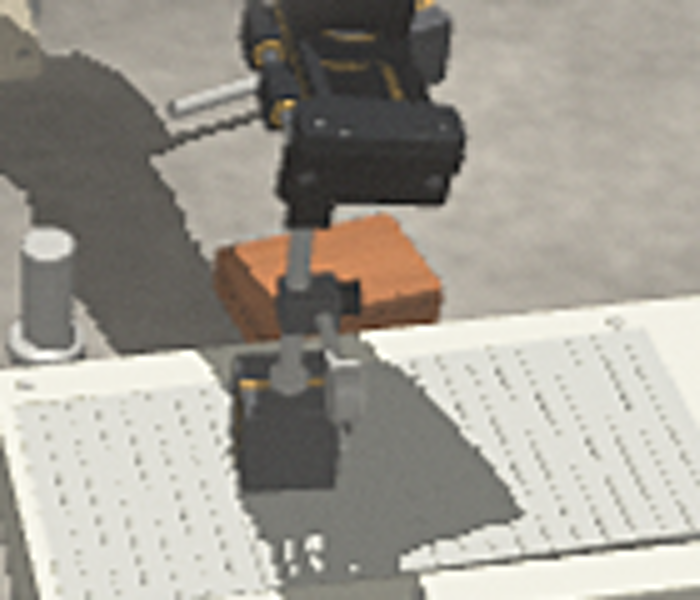

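The base is now level, with its lower corners at (378,228) and (397,228), which matches upright. Lower gently.

{"op": "step_arm", "data": {
  "deltas": [
    [[0,0,0,0.0005,0,0.005,0],[0,0,0,0.001,0,0.009,0],[0,0,0,0.001,0,0.011,0],[0,0,0,0.001,0,0.012,0],[0,0,0,0.001,0,0.013,0],[0,0,0,0.001,0,0.0135,0],[0,0,0,0.001,0,0.0135,0]]
  ]
}}

```text
time: 17.92
ee_pos: [0.6256, 0.1633, 0.2746]
eef_rot: [0.723, 0.689, -0.04, 0.038]
ft_force: [-0.5, 0.2, -7.1]
width: 0.0115
grip_force: 20.0
```

{"op": "step_arm", "data": {
  "deltas": [
    [[0,0,0,0,0,0.0005,0],[0,0,0,0,0,0.001,0],[0,0,0,0,0,0.001,0]]
  ]
}}

```text
time: 18.3
ee_pos: [0.6257, 0.1632, 0.2738]
eef_rot: [0.723, 0.689, -0.04, 0.038]
ft_force: [-0.5, 1.1, -4.9]
width: 0.0112
grip_force: 20.0
```

{"op": "step_arm", "data": {
  "deltas": [
    [[0,0,0,0,0,0.0005,0],[0,0,0,0,0,0.001,0],[0,0,0,0,0,0.001,0],[0,0,0,0,0,0.001,0]]
  ]
}}

```text
time: 18.8
ee_pos: [0.6259, 0.1632, 0.2737]
eef_rot: [0.723, 0.689, -0.039, 0.038]
ft_force: [-0.4, 0.2, 4.9]
width: 0.0116
grip_force: 20.0
```

{"op": "step_arm", "data": {
  "deltas": [
    [[0,0,0,0,0,0,0],[0,0,0,0,0,0,0],[0,0,0,0,0,0,0],[0,0,0,0,0,0,15],[0,0,0,0,0,0,20],[0,0,0,0,0,0,30],[0,0,0,0,0,0,40],[0,0,0,0,0,0,50],[0,0,0,0,0,0,50]]
  ],
  "squeeze": 3
}}

```text
time: 19.92
ee_pos: [0.6256, 0.1631, 0.2725]
eef_rot: [0.723, 0.689, -0.04, 0.038]
ft_force: [0.5, -0.2, 0.7]
width: 0.042
grip_force: 0.0
```

{"op": "step_arm", "data": {
  "deltas": [
    [[0,0,0,0,0,-0.02,50],[0,0,0,0,0,-0.05,50],[0,0,0,0,0,-0.09,50],[0,0,0,0,0,-0.12,50],[0,0,0,0,0,-0.12,50],[0,0,0,0,0,-0.12,50],[0,0,0,0,0,-0.12,50]]
  ]
}}

```text
time: 20.8
ee_pos: [0.6259, 0.1761, 0.3907]
eef_rot: [0.723, 0.688, -0.041, 0.038]
ft_force: [0.5, 0.0, 0.4]
width: 0.0437
grip_force: 0.0
```

Run:
```python
from h import *
s=readout.read_state();print(s["ee_pos"],s["ft_force"],s["width"])
c=cam("scene")
for n,p in dict(top=(.6255,.1625,.295),p75=(.6255,.1625,.14),c1=(.6505,.1375,.085),c2=(.6505,.1875,.085)).items(): print(n,np.round((np.array(proj(c,p))-[330,130])*5))
cv2.imwrite("pics/s6.png",cv2.resize(c["img"][130:250,330:470,::-1],None,fx=5,fy=5,interpolation=cv2.INTER_CUBIC))
```

```text
[0.62594876 0.17609657 0.39065583] [4.96259306e-01 2.06473976e-04 4.27533326e-01] 0.043728184298278135
top [308. 158.]
p75 [286. 397.]
c1 [243. 511.]
c2 [336. 501.]
```

View pics/s6.png

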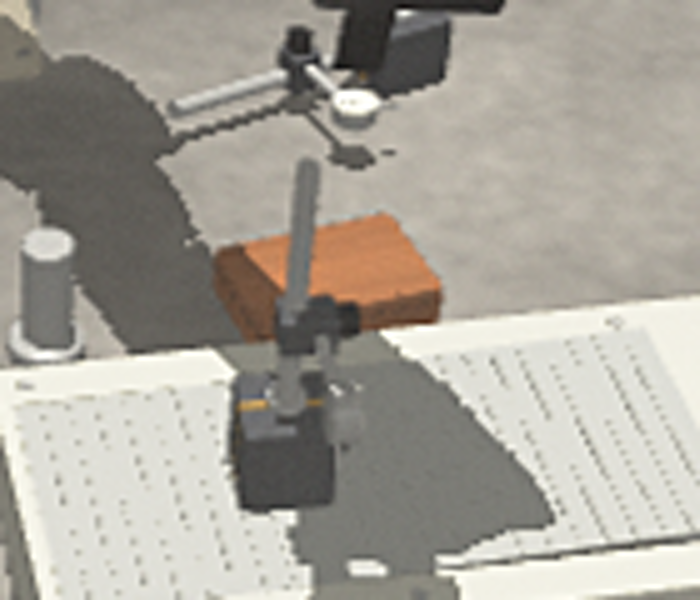

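The stand is free and upright: the post top is at crop (310,158) against a predicted (308,158), and the base corners at (240,508) and (333,505) also match. Handing in.

```bash
python3 -c "
from bench import r
print(r.close_job())"
```

```text
the job is handed in; nothing more can be done
None
```

I handed the job in at about 21 s: the stand is upright and free on the sheet above the rail (y ≈ 0.1625 m, 49 mm from the cover's middle away from the turntable), and I moved nothing else; no verdict came back.

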